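# Set out the mat for a culture dish

## Robot

A 6-joint arm with a two-finger parallel gripper is mounted at the origin on a cart in front of the work surface, level with it; the furniture and walls round the work are solid. World frame = base frame: x ahead of the robot, y to its left, z up, the work surface at z = 0. Lengths are in m, angles in rad, forces in N, time in s.
With the tool pointing down it reaches from about 0.225 to 0.875 m from the base axis. Payload 3.4 kg.
Tool frame: the origin (TCP) lies at the very end of the fingers, on their centre line; the grasp point (between the pads) lies ctrl.grasp_offset behind it (ctrl.grasp_offset is the distance from the TCP to the grasp point, in m); z points along the fingers, y is the line along which they close (so a half turn about z gives the same grasp; the last joint's range is limited). The gripper opens to 85 mm and grips with 20 to 120 N. Pads are 22 mm wide; open, the fingers measure 114 mm over their backs; the gripper's body (76 mm by 85 mm) begins 54 mm behind the grasp point. The pads swing forward as they close: fully open they stand 13 mm farther back than shut.
Start: joints at [0.684, 0.276, 1.505, -0, 1.361, -0.121], TCP at [0.399, 0.414, 0.195] pointing down, gripper open.
Joint ranges: [-2.89, 2.89], [-0.75, 2.08], [0.22, 2.7], [-1.18, 4.32], [0.11, 2.71], [-2.7, 2.7]. Speed limits (rad/s): [2.57, 2.57, 3.14, 3.14, 3.14, 3.14].

## Interface

Orientations are given as a rotation vector (axis times angle).
In Python, from plant import monitor, camera, calibration, order, ctrl gives the robot as it stands. The module is installed in compiled form; this text tells all that it offers.
- The arm moves only by the tool play_rows, never from a script. Its argument "rows" is one flat list of numbers, 7 for each row, row after row: the turn, a rotation vector about the world's x, y, z as a fraction of full scale, then the shift along the world's x, y, z as a fraction of full scale, then the finger opening in mm, from 0 to 85.4. A call has exactly 10 rows; each row is the pose to reach, as a shift and turn from the pose commanded when the call began, turning the shorter way round; what a row does not reach only later rows make up. Full scale, the value 1, is 0.1 m for a shift and 360 degrees for a turn. A row lasts 1/12 s, in which the tool goes at most 41.7 mm and 7.16 degrees, less where a joint would pass 70% of its speed; a pose out of reach is approached as far as the arm can. A call with a number of a shift or a turn outside -1 to 1 is refused whole. A call with a gripper value outside its range is refused whole. The fingers move at their own pace and stop on an object; "newtons" is the grip in N (left out, the last holds). Time passes only in rows, so rows that repeat a pose let the fingers close, or fill a call up. It gives the time, the measured TCP pose, the force, the opening and the grip force at its end, in the units of the state.
- monitor.observe(): the state, without advancing time (a new reading comes with each control period).
- camera(name): name is "scene" or "top"; returns the picture (480x640x3 uint8, red, green, blue); there is no depth.
- calibration(name): a dict with "vfov" (degrees; the focal length in pixels is half the picture's height over the tangent of half this angle, whatever the lens; pixels are square), "cx", "cy" (the principal point, pixels), "rvec" (rotation vector, rad) and "tvec" (3), from world to camera coordinates, as OpenCV has them. Camera axes: x right, y down, z forward; pixel columns grow to the right and rows downward; lengths in m; the calibration is good to about 2 mm. A picture is of the moment at which its call begins. calibration takes no time and is no camera call.
- order.hand_in(): hands the job in; it is judged then, once.
The state is a dict: "t": time; "joint_pos": joint angles; "qvel": joint speeds; "tau": joint torques, N m; "position": TCP position; "orientation": TCP orientation; "wrist_force": force on the tool from outside, world axes, zero at the start; "ft_torque": the same for the moment, N m; "gripper_width": finger opening in m; "gripper_force": force on a finger pad.
Only numpy, scipy, OpenCV 4.12 (cv2) and the standard library are available. Lean on these libraries where they do the work, as an engineer would, in place of code of your own. Each camera call takes 0.05 s, during which the arm holds its last target. There are 200 camera calls.

## Task

Set out the grey mat for dish work: stand the blue-capped bottle of pink medium in the middle of the blue coaster and the white-capped bottle of amber medium in the middle of the yellow coaster, and stand the black-capped oil bottle midway between the two coasters. Lay the small petri dish, open side up, straight in front of the oil bottle (towards the mat's near long edge), centred in the space between the bottle and that edge. Leave the large petri dish and the spare microscope objective where they are.

Things in the scene. Friction and masses are not known exactly. Their poses are not given: they have to be found in the camera images.
- mat: pale grey mat with a darker border line, 190 mm (x) by 270 mm (y), 3 mm thick, fixed. Origin: centre of its underside; x points from the near long edge (-95 mm, robot side) to the far one, y left along it. The coasters lie on it at x = +40, y = +85 and -85 mm, in either order. Midway between them: x = +40, y = 0 mm; midway between an oil bottle there and the near edge: x = -43, y = 0 mm
- coaster_blue: round blue coaster, 64 mm across, 4 mm thick, fixed on the mat. Origin: centre of its underside, 3 mm above the table; its flat top is 7 mm above the table
- coaster_yellow: round yellow coaster, 64 mm across, 4 mm thick, fixed on the mat. Origin: centre of its underside, 3 mm above the table; its flat top is 7 mm above the table
- bottle_pink: bottle of pink medium with a blue screw cap, body 44 mm across, 88 mm tall with its cap, about 90 g, loose, standing upright. Grip round its straight body, 20 to 50 mm above its foot. Origin: centre of its underside; z is up along the bottle
- bottle_amber: bottle of pale amber medium with a white screw cap, body 44 mm across, 88 mm tall with its cap, about 90 g, loose, standing upright. Grip round its straight body, 20 to 50 mm above its foot. Origin: centre of its underside; z is up along the bottle
- bottle_oil: oil bottle with a black screw cap and a green label, body 52 mm across, 112 mm tall with its cap, about 130 g, loose, standing upright. Grip round its straight body, 25 to 65 mm above its foot. Origin: centre of its underside; z is up along the bottle
- dish_small: small clear petri dish without a lid, 36 to 39 mm across, 14 mm high, about 20 g, loose, lying open side up. Can be gripped across its whole width. Origin: centre of its underside; z points out of its open side
- dish_large: large clear petri dish, 64 mm across, 18 mm high, loose; a bystander. Origin: centre of its underside
- spare_objective: white microscope objective with a green ring, 29 mm across, 45 mm tall, standing on end, loose; a bystander among the bottles. Origin: centre of its underside
There are look-alikes about, which are no part of the job. Leave any purple or turquoise look-alike of the bottle_amber alone.

How it is judged:
By the outcome, as a careful person would: the job done as asked, in the order asked, and still so for the second after the job is handed in, with the robot touching nothing.
It also fails if it takes over 99 s, if anything falls off the work surface, if the arm or the gripper's body presses on something with over 40 N, if the wrist force passes 120 N, or if a joint passes its speed limit or range.

## Working session

There is one attempt and no reset: what is moved stays moved. The work goes in short steps, Python scripts to look and compute and a tool call to move; the robot and the scene stay as the last step left them, time stands still between calls to the robot, and variables do not carry over. Pictures are saved under pics/ and viewed, at most 14 in all, crops included, and the job is handed in when it is done.

Besides the shell and the picture viewer there is one more tool, called after "Call:" by a JSON object that holds its "method" and its "body", one argument or row to a line. play_rows: Moves the arm, as the interface text tells. Its arguments: {"type":"object","properties":{"rows":{"type":"array","items":{"type":"number"}},"newtons":{"type":"number"}},"required":["rows"]}

```bash
mkdir -p pics; cat > h.py <<'E'
import numpy as np, cv2
from plant import monitor, camera, calibration, order, ctrl
def snap(n,f):
    im=camera(n); cv2.imwrite('pics/'+f,im[:,:,::-1]); return im
def ray(n,u,v,z):
    c=calibration(n); R,_=cv2.Rodrigues(np.array(c['rvec'],float)); t=np.array(c['tvec'],float).ravel()
    f=240/np.tan(np.radians(c['vfov'])/2)
    d=R.T@np.array([(u-c['cx'])/f,(v-c['cy'])/f,1]); o=-R.T@t
    return (o+d*(z-o[2])/d[2])[:2]
def cam(n):
    c=calibration(n); R,_=cv2.Rodrigues(np.array(c['rvec'],float)); return -R.T@np.array(c['tvec'],float).ravel()
def proj(n,p):
    c=calibration(n); f=240/np.tan(np.radians(c['vfov'])/2)
    K=np.array([[f,0,c['cx']],[0,f,c['cy']],[0,0,1.]])
    return cv2.projectPoints(np.array(p,float).reshape(-1,1,3),np.array(c['rvec'],float),np.array(c['tvec'],float),K,None)[0].reshape(-1,2)
E
python3 - <<'E'
from h import *
snap('top','t0.png'); snap('scene','s0.png')
for n in('top','scene'): print(calibration(n),cam(n))
print(ctrl.grasp_offset, monitor.observe())
E
```

```text
{'vfov': 45.13340593357892, 'cx': 309.1680542748395, 'cy': 243.02936013059954, 'rvec': array([ 2.1629085 , -2.17700055,  0.0951481 ]), 'tvec': array([0.1105546 , 0.568789  , 1.18899039])} [0.4550065  0.09918405 1.23797133]
{'vfov': 43.05859209357626, 'cx': 321.5421990720143, 'cy': 230.0261418491097, 'rvec': array([ 1.84436599, -1.50362679,  0.68255103]), 'tvec': array([-0.02722841,  0.4007347 ,  0.61688919])} [-0.19661531 -0.07506874  0.70539993]
0.0187 {'t': 0.1, 'joint_pos': array([ 6.83984059e-01,  2.76544671e-01,  1.50598716e+00,  1.23872262e-05,
        1.36070116e+00, -1.21012805e-01]), 'qvel': array([-0.00037239, -0.00024708, -0.00216713, -0.00144218,  0.00137805,
        0.00070834]), 'tau': array([ 4.02296155e-04, -4.17704201e+01, -2.46404368e+01, -3.15080542e-04,
        5.90558033e-03, -1.12043051e-05]), 'position': array([0.39814151, 0.41414121, 0.19432661]), 'orientation': array([-1.17343963e+00, -2.91334794e+00,  2.24660066e-03]), 'wrist_force': array([-0.56575175,  1.1813204 , -0.94384804]), 'ft_torque': array([ 0.0087373 , -0.01945412,  0.01050217]), 'gripper_force': 0.0, 'gripper_width': 0.08558527615088284}
```

View pics/t0.png

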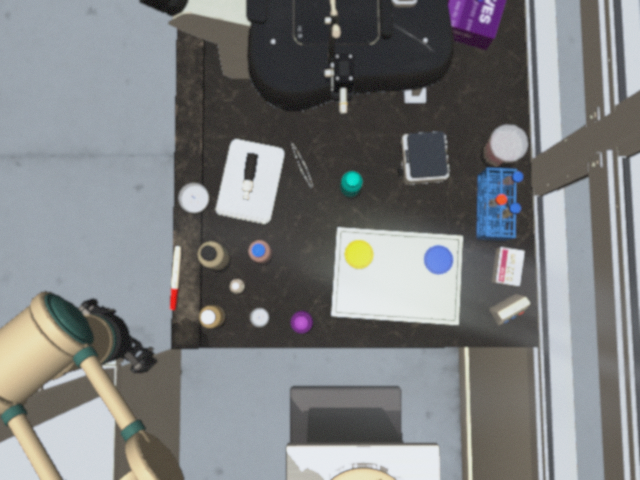

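View pics/s0.png

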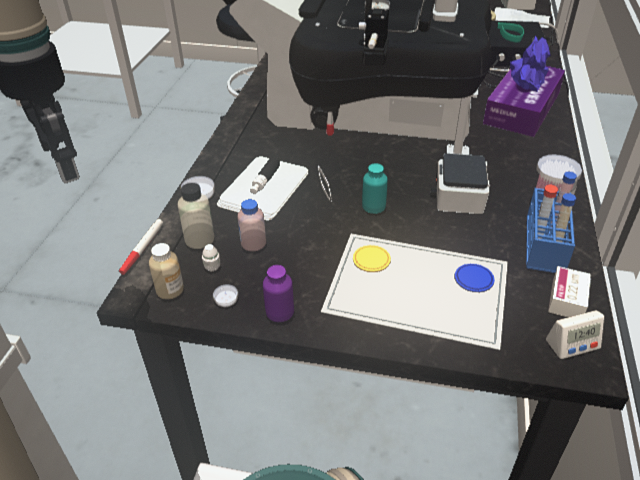

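The candidates in the top view are:
- **Pink:** blue cap at (259,250).
- **Amber:** white cap at (211,317). The look-alikes are purple (301,322) and turquoise (351,183).
- **Oil:** black cap at (212,254).
- **Small dish:** (260,317). It could be confused with the large dish (193,198) or the objective (237,286).

The coasters are yellow (359,254) and blue (438,260). Next I'll take a close crop and measure.

```bash
python3 - <<'E'
from h import *
t=cv2.imread('pics/t0.png'); s=cv2.imread('pics/s0.png')
a=cv2.resize(t[230:340,180:320],None,fx=5,fy=5,interpolation=cv2.INTER_CUBIC)
cv2.imwrite('pics/c0.png',a)
b=cv2.resize(s[170:330,130:310],None,fx=4,fy=3.7 and 4,interpolation=cv2.INTER_CUBIC)[:600]
cv2.imwrite('pics/c1.png',b[:, :720])
hsv=cv2.cvtColor(t,cv2.COLOR_BGR2HSV)
for nm,lo,hi,z in (('yel',(22,150,120),(35,255,255),.007),('blue',(105,150,100),(125,255,255),.007)):
    m=cv2.inRange(hsv,lo,hi); m[:235]=0; m[280:]=0; m[:, :325]=0; m[:,470:]=0
    M=cv2.moments(m,True); u,v=M['m10']/M['m00'],M['m01']/M['m00']; print(nm,u,v,ray('top',u,v,z))
m=cv2.inRange(hsv,(0,0,165),(180,60,255)); m[:215]=0;m[340:]=0;m[:,:322]=0;m[:,475:]=0
c=max(cv2.findContours(m,0,2)[0],key=cv2.contourArea); r=cv2.minAreaRect(c)
bx=cv2.boxPoints(r); P=np.array([ray('top',*p,.003) for p in bx]); print('mat',bx.tolist(),P,P.mean(0))
for n,p,z in (('pink',(259,250),.088),('amber',(211,317),.088),('oil',(209,254),.112),('dish',(260,317),.01),('obj',(237,286),.045),('purple',(301,322),.088)):print(n,ray('top',*p,z))
E
```

```text
yel 358.1575984990619 253.54596622889306 [0.54812684 0.00247739]Traceback (most recent call last):
  File "<stdin>", line 10, in <module>
ZeroDivisionError: float division by zero
```

View pics/c0.png

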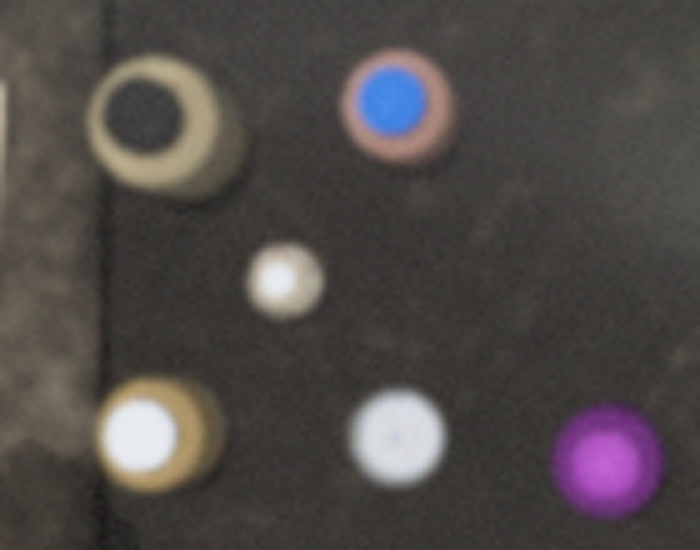

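View pics/c1.png

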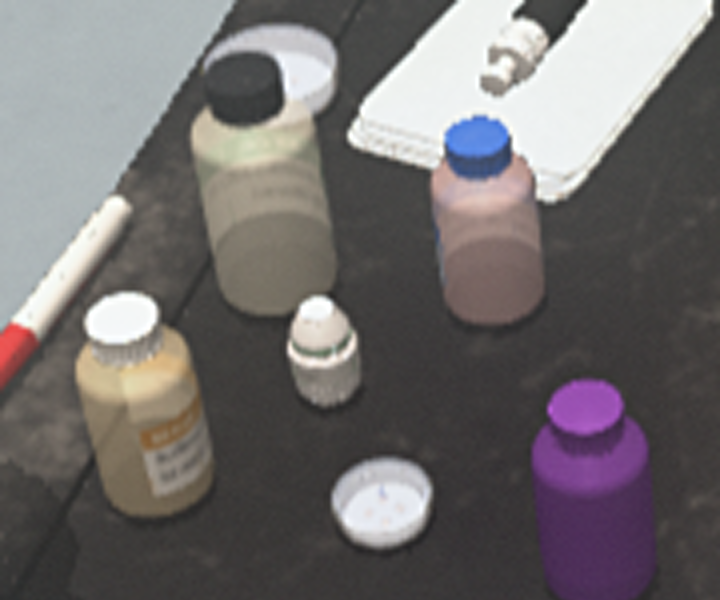

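The crops confirm the choices. Cap centres are pink (258.2,249.8), amber (207.4,316.8) and oil (208.6,252.8). The small dish is at (259,316.8) and the objective at (237,286).

```bash
python3 - <<'E'
from h import *
t=cv2.imread('pics/t0.png'); hsv=cv2.cvtColor(t,cv2.COLOR_BGR2HSV)
print(hsv[260,438],hsv[290,400],hsv[253,358])
m=cv2.inRange(hsv,(100,140,60),(135,255,255)); m[:235]=0; m[280:]=0; m[:, :400]=0; m[:,465:]=0
M=cv2.moments(m,True); u,v=M['m10']/M['m00'],M['m01']/M['m00']; print('blue',u,v,ray('top',u,v,.007))
m=cv2.inRange(hsv,(0,0,140),(180,255,255)); m[:215]=0;m[340:]=0;m[:,:322]=0;m[:,475:]=0
c=max(cv2.findContours(m,0,2)[0],key=cv2.contourArea); r=cv2.minAreaRect(c)
bx=cv2.boxPoints(r); P=np.array([ray('top',*p,.003) for p in bx]); print('mat',bx.tolist(),P,P.mean(0))
for n,p,z in (('pink',(258.2,249.8),.088),('amber',(207.4,316.8),.088),('oil',(208.6,252.8),.112),('dish',(259,316.8),.014),('obj',(235,286),.045),('purple',(300.6,322.2),.088)):
  w=ray('top',*p,z); print(n,w,proj('scene',[*w,z]))
E
```

```text
[112 138 231] [ 75   4 232] [ 31 168 232]
blue 441.9400921658986 255.76036866359448 [ 0.54219459 -0.17607692]
mat [[330.28997802734375, 316.2230529785156], [336.37860107421875, 226.4154815673828], [464.82208251953125, 235.12350463867188], [458.73345947265625, 324.93109130859375]] [[ 0.41546651  0.06315197]
 [ 0.60731523  0.04820112]
 [ 0.5865514  -0.22724893]
 [ 0.3955633  -0.20837381]] [ 0.50122411 -0.08106741]
pink [0.55084532 0.20845222] [[249.34112978 203.27886208]]
amber [0.41850073 0.30874803] [[160.03587104 248.28149812]]
oil [0.54360715 0.30331979] [[191.21136736 187.44339246]]
dish [0.41550563 0.21349568] [[224.890982   292.64487856]]
obj [0.4798434  0.26025266] [[208.08152138 246.8768757 ]]
purple [0.4068215  0.12436195] [[275.87050949 270.41395664]]
```

Call:
{"method": "play_rows", "body": {
  "rows": [0, 0, -0.02, 0.1, -0.1, 0, 85, 0, 0, -0.04, 0.2, -0.2, 0, 85, 0, 0, -0.06, 0.3, -0.3, 0, 85, 0, 0, -0.08, 0.4, -0.5, 0, 85, 0, 0, -0.1, 0.5, -0.6, 0, 85, 0, 0, -0.115, 0.6, -0.8, 0, 85, 0, 0, -0.128, 0.7, -0.9, 0, 85, 0, 0, -0.128, 0.8, -1, 0, 85, 0, 0, -0.128, 0.8, -1, 0, 85, 0, 0, -0.128, 0.8, -1, 0, 85],
  "newtons": 40
}}

```text
t: 0.93
position: [0.4787, 0.3143, 0.1948]
orientation: [-2.22, -2.222, 0.001]
wrist_force: [0.4, 0.2, -0.8]
gripper_width: 0.0847
gripper_force: 0.0
```

Call:
{"method": "play_rows", "body": {
  "rows": [0, 0, 0, 0.2, -0.3, 0, 85, 0, 0, 0, 0.4, -0.6, 0, 85, 0, 0, 0, 0.6, -0.8, 0, 85, 0, 0, 0, 0.72, -1, 0, 85, 0, 0, 0, 0.72, -1, -0.1, 85, 0, 0, 0, 0.72, -1, -0.2, 85, 0, 0, 0, 0.72, -1, -0.3, 85, 0, 0, 0, 0.72, -1, -0.3, 85, 0, 0, 0, 0.72, -1, -0.3, 85, 0, 0, 0, 0.72, -1, -0.3, 85]
}}

```text
t: 1.77
position: [0.55, 0.2156, 0.1651]
orientation: [-2.219, -2.224, -0.0]
wrist_force: [0.1, 0.2, 0.2]
gripper_width: 0.085
gripper_force: 0.0
```

```bash
python3 - <<'E'
from h import *
from scipy.spatial.transform import Rotation as Ro
t=cv2.imread('pics/t0.png'); hsv=cv2.cvtColor(t,cv2.COLOR_BGR2HSV)
for nm,lo,hi,a,b in (('blue',(105,100,100),(125,255,255),400,460),('yel',(22,120,120),(36,255,255),325,400)):
  m=cv2.inRange(hsv,lo,hi); m[:238]=0; m[280:]=0; m[:, :a]=0; m[:,b:]=0
  c=max(cv2.findContours(m,0,2)[0],key=cv2.contourArea); e=cv2.fitEllipse(c); print(nm,e,ray('top',*e[0],.007))
s=monitor.observe(); print(s['t'],s['position'],Ro.from_rotvec(s['orientation']).as_matrix()[:,1],s['joint_pos'],s['gripper_width'])
E
```

```text
blue ((438.1498107910156, 259.3290710449219), (26.675060272216797, 27.144412994384766), 119.80394744873047) [ 0.53462289 -0.16779685]
yel ((358.470703125, 253.77053833007812), (26.57044792175293, 27.025638580322266), 151.567626953125) [0.54764139 0.00181578]
1.7667 [0.54998963 0.21555186 0.1651389 ] [ 9.99996933e-01  2.47334929e-03 -1.25648347e-04] [2.55602991e-01 3.17118993e-01 1.52042224e+00 2.47198448e-04
 1.30411953e+00 2.53064501e-01] 0.08495926613527849
```

Call:
{"method": "play_rows", "body": {
  "rows": [0, 0, 0, 0, -0.06, -0.1, 85, 0, 0, 0, 0, -0.06, -0.2, 85, 0, 0, 0, 0, -0.06, -0.3, 85, 0, 0, 0, 0, -0.06, -0.4, 85, 0, 0, 0, 0, -0.06, -0.5, 85, 0, 0, 0, 0, -0.06, -0.6, 85, 0, 0, 0, 0, -0.06, -0.7, 85, 0, 0, 0, 0, -0.06, -0.8, 85, 0, 0, 0, 0, -0.06, -0.9, 85, 0, 0, 0, 0, -0.06, -1, 85]
}}

```text
t: 2.6
position: [0.5506, 0.2085, 0.0641]
orientation: [2.221, 2.222, 0.0]
wrist_force: [0.2, -0.5, -0.1]
gripper_width: 0.0854
gripper_force: 0.0
```

Call:
{"method": "play_rows", "body": {
  "rows": [0, 0, 0, 0, 0, -0.2, 85, 0, 0, 0, 0, 0, -0.4, 85, 0, 0, 0, 0, 0, -0.4, 70, 0, 0, 0, 0, 0, -0.4, 60, 0, 0, 0, 0, 0, -0.4, 50, 0, 0, 0, 0, 0, -0.4, 38, 0, 0, 0, 0, 0, -0.4, 38, 0, 0, 0, 0, 0, -0.4, 38, 0, 0, 0, 0, 0, -0.4, 38, 0, 0, 0, 0, 0, -0.4, 38],
  "newtons": 40
}}

```text
t: 3.43
position: [0.5522, 0.2089, 0.0267]
orientation: [2.219, 2.221, 0.005]
wrist_force: [0.4, 0.5, 6.3]
gripper_width: 0.0389
gripper_force: 32.4
```

```bash
python3 - <<'E'
from h import *
s=snap('scene','s1.png'); cv2.imwrite('pics/s1c.png',cv2.resize(s[130:290,170:330,::-1],None,fx=3.6,fy=3.6,interpolation=cv2.INTER_CUBIC)); o=monitor.observe(); print(o['gripper_width'],o['gripper_force'],o['wrist_force'],o['position'])
E
```

```text
0.038411932195736735 32.394698414427694 [1.32392657 0.23106169 6.25285438] [0.55217763 0.20884722 0.02667492]
```

View pics/s1c.png

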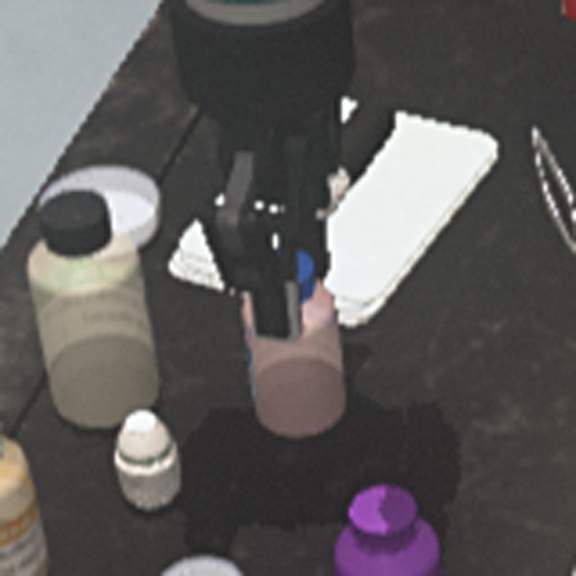

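```bash
python3 - <<'E'
from h import *
for z in (0,.02,.027,.033,.04,.05): print(z,((proj('scene',[[.529,.208,z],[.525,.197,z],[.525,.219,z]])-[170,130])*3.6).round().tolist())
E
```

```text
0 [[289.0, 437.0], [309.0, 446.0], [264.0, 440.0]]
0.02 [[285.0, 406.0], [305.0, 415.0], [260.0, 408.0]]
0.027 [[284.0, 395.0], [304.0, 403.0], [259.0, 397.0]]
0.033 [[283.0, 385.0], [303.0, 394.0], [258.0, 388.0]]
0.04 [[282.0, 374.0], [302.0, 382.0], [256.0, 376.0]]
0.05 [[280.0, 357.0], [300.0, 366.0], [254.0, 360.0]]
```

```bash
python3 - <<'E'
from h import *
print(proj('scene',[[.398,.414,.194],[.427,.444,.207],[.369,.384,.207],[.427,.444,.22],[.369,.384,.22]]).round(), ctrl.grasp_offset)
s=cv2.imread('pics/s1.png')[190:260,225:275]; cv2.imwrite('pics/s1d.png',cv2.resize(s,None,fx=8,fy=8,interpolation=cv2.INTER_CUBIC))
s=cv2.imread('pics/s0.png')[80:200,0:130]; cv2.imwrite('pics/s0d.png',cv2.resize(s,None,fx=4,fy=4,interpolation=cv2.INTER_CUBIC))
a=cv2.imread('pics/s1d.png');b=cv2.imread('pics/s0d.png')
o=np.zeros((560,940,3),np.uint8);o[:560,:400]=a;o[:480,420:940]=b
cv2.imwrite('pics/pair.png',cv2.resize(o,(790,470)))
E
```

```text
[[ 70. 192.]
 [ 59. 170.]
 [ 77. 200.]
 [ 56. 163.]
 [ 74. 192.]] 0.0187
```

View pics/pair.png

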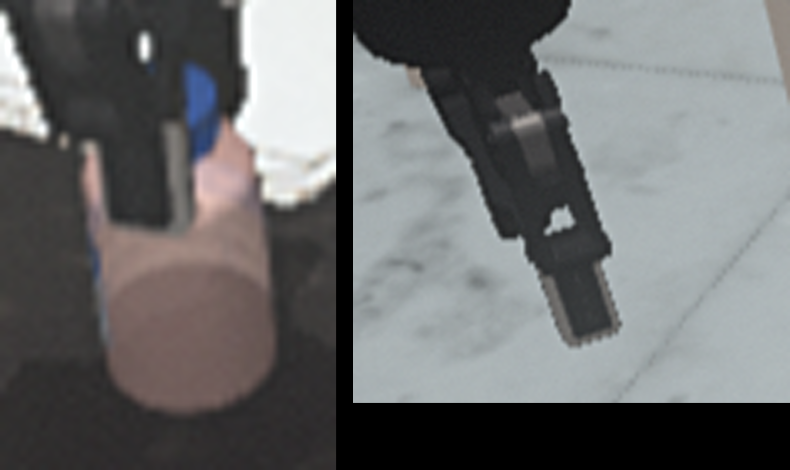

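The fingertips sit about 28–30 mm higher than the reported TCP, in both the start picture and this one. They are gripping the shoulder, which matches the 39 mm opening. I'll open and lower in guarded steps.

Call:
{"method": "play_rows", "body": {
  "rows": [0, 0, 0, 0, 0, 0, 60, 0, 0, 0, 0, 0, 0, 75, 0, 0, 0, 0, 0, 0, 75, 0, 0, 0, 0, 0, 0, 75, 0, 0, 0, 0, 0, -0.02, 75, 0, 0, 0, 0, 0, -0.04, 75, 0, 0, 0, 0, 0, -0.06, 75, 0, 0, 0, 0, 0, -0.08, 75, 0, 0, 0, 0, 0, -0.09, 75, 0, 0, 0, 0, 0, -0.1, 75]
}}

```text
t: 4.32
position: [0.5504, 0.2084, 0.0148]
orientation: [-2.221, -2.222, 0.001]
wrist_force: [0.6, -0.6, -0.0]
gripper_width: 0.075
gripper_force: 0.0
```

```bash
python3 - <<'E'
from h import *
s=snap('scene','s2.png')[150:260,195:300,::-1]; cv2.imwrite('pics/s2c.png',cv2.resize(s,None,fx=5,fy=5,interpolation=cv2.INTER_CUBIC))
o=monitor.observe(); print(o['wrist_force'],o['position'],o['gripper_width'])
print([((proj('scene',[[x,.1975,z],[x,.2195,z]])-[195,150])*5).round().tolist() for x,z in((.513,.017),(.513,.045),(.513,.06))])
E
```

```text
[0.48239432 0.276837   0.49416422] [0.55037795 0.20844546 0.01471672] 0.07517552981590965
[[[288.0, 506.0], [225.0, 497.0]], [[281.0, 443.0], [217.0, 434.0]], [[277.0, 409.0], [213.0, 400.0]]]
```

View pics/s2c.png

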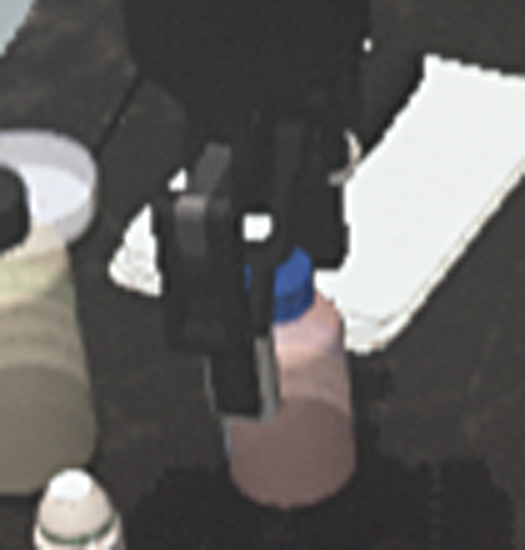

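Call:
{"method": "play_rows", "body": {
  "rows": [0, 0, 0, 0, 0, -0.05, 75, 0, 0, 0, 0, 0, -0.1, 75, 0, 0, 0, 0, 0, -0.15, 75, 0, 0, 0, 0, 0, -0.2, 75, 0, 0, 0, 0, 0, -0.2, 60, 0, 0, 0, 0, 0, -0.2, 50, 0, 0, 0, 0, 0, -0.2, 36, 0, 0, 0, 0, 0, -0.2, 36, 0, 0, 0, 0, 0, -0.2, 36, 0, 0, 0, 0, 0, -0.2, 36]
}}

```text
t: 5.2
position: [0.5508, 0.2086, -0.0047]
orientation: [2.22, 2.222, 0.001]
wrist_force: [0.8, 0.1, -0.7]
gripper_width: 0.0425
gripper_force: 40.7
```

Call:
{"method": "play_rows", "body": {
  "rows": [0, 0, 0, 0, 0, 0.1, 36, 0, 0, 0, 0, 0, 0.25, 36, 0, 0, 0, 0, 0, 0.4, 36, 0, 0, 0, 0, -0.05, 0.5, 36, 0, 0, 0, 0, -0.1, 0.6, 36, 0, 0, 0, 0, -0.2, 0.6, 36, 0, 0, 0, 0, -0.3, 0.6, 36, 0, 0, 0, 0, -0.4, 0.6, 36, 0, 0, 0, 0, -0.5, 0.6, 36, 0, 0, 0, 0, -0.6, 0.6, 36]
}}

```text
t: 6.03
position: [0.5499, 0.1469, 0.0543]
orientation: [-2.221, -2.221, 0.002]
wrist_force: [0.6, 0.2, -2.1]
gripper_width: 0.042
gripper_force: 40.8
```

Call:
{"method": "play_rows", "body": {
  "rows": [0, 0, 0, -0.02, -0.1, 0, 36, 0, 0, 0, -0.04, -0.2, 0, 36, 0, 0, 0, -0.06, -0.3, 0, 36, 0, 0, 0, -0.08, -0.4, 0, 36, 0, 0, 0, -0.1, -0.5, 0, 36, 0, 0, 0, -0.12, -0.6, 0, 36, 0, 0, 0, -0.14, -0.7, 0, 36, 0, 0, 0, -0.16, -0.8, 0, 36, 0, 0, 0, -0.16, -0.9, 0, 36, 0, 0, 0, -0.16, -1, 0, 36]
}}

```text
t: 6.87
position: [0.5345, 0.0475, 0.0552]
orientation: [2.22, 2.222, 0.0]
wrist_force: [0.8, 0.1, -1.1]
gripper_width: 0.0423
gripper_force: 40.8
```

Call:
{"method": "play_rows", "body": {
  "rows": [0, 0, 0, 0, -0.1, 0, 36, 0, 0, 0, 0, -0.2, 0, 36, 0, 0, 0, 0, -0.3, 0, 36, 0, 0, 0, 0, -0.4, 0, 36, 0, 0, 0, 0, -0.5, 0, 36, 0, 0, 0, 0, -0.6, 0, 36, 0, 0, 0, 0, -0.7, 0, 36, 0, 0, 0, 0, -0.8, 0, 36, 0, 0, 0, 0, -0.9, 0, 36, 0, 0, 0, 0, -1, 0, 36]
}}

```text
t: 7.7
position: [0.5345, -0.0525, 0.0551]
orientation: [2.221, 2.222, 0.0]
wrist_force: [0.9, -0.5, -1.6]
gripper_width: 0.0423
gripper_force: 40.8
```

Call:
{"method": "play_rows", "body": {
  "rows": [0, 0, 0, 0, -0.1, 0, 36, 0, 0, 0, 0, -0.2, 0, 36, 0, 0, 0, 0, -0.3, 0, 36, 0, 0, 0, 0, -0.4, 0, 36, 0, 0, 0, 0, -0.5, 0, 36, 0, 0, 0, 0, -0.6, 0, 36, 0, 0, 0, 0, -0.7, 0, 36, 0, 0, 0, 0, -0.8, 0, 36, 0, 0, 0, 0, -0.9, 0, 36, 0, 0, 0, 0, -1, 0, 36]
}}

```text
t: 8.53
position: [0.5345, -0.1525, 0.0551]
orientation: [2.221, 2.222, 0.0]
wrist_force: [0.5, 0.1, -2.2]
gripper_width: 0.0417
gripper_force: 40.8
```

Call:
{"method": "play_rows", "body": {
  "rows": [0, 0, 0, 0, -0.08, -0.05, 36, 0, 0, 0, 0, -0.15, -0.15, 36, 0, 0, 0, 0, -0.165, -0.25, 36, 0, 0, 0, 0, -0.165, -0.32, 36, 0, 0, 0, 0, -0.165, -0.4, 36, 0, 0, 0, 0, -0.165, -0.4, 36, 0, 0, 0, 0, -0.165, -0.4, 36, 0, 0, 0, 0, -0.165, -0.4, 36, 0, 0, 0, 0, -0.165, -0.4, 36, 0, 0, 0, 0, -0.165, -0.4, 36]
}}

```text
t: 9.37
position: [0.535, -0.168, 0.0156]
orientation: [2.219, 2.222, 0.001]
wrist_force: [-0.4, -0.5, -1.0]
gripper_width: 0.0424
gripper_force: 40.8
```

```bash
python3 - <<'E'
from h import *
s=snap('scene','s3.png')[190:310,420:540,::-1]; cv2.imwrite('pics/s3c.png',cv2.resize(s,None,fx=4.5,fy=4.5,interpolation=cv2.INTER_CUBIC))
o=monitor.observe(); print(o['wrist_force'],o['position'],o['gripper_width'])
a=np.linspace(0,6.28,5)[:4]; print(((proj('scene',[[.5346+.022*np.cos(q),-.168+.022*np.sin(q),.017] for q in a])-[420,190])*4.5).round().tolist())
E
```

```text
[ 0.48537639  0.43638797 -0.49236984] [ 0.5349434  -0.16798368  0.0156394 ] 0.04230570841013338
[[250.0, 329.0], [187.0, 363.0], [248.0, 415.0], [313.0, 380.0]]
```

View pics/s3c.png

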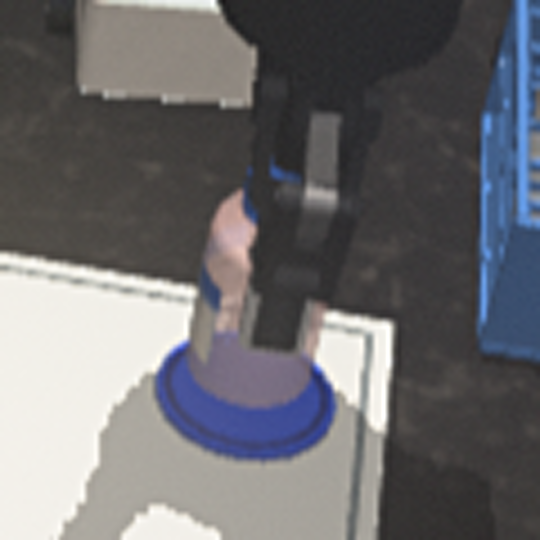

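Call:
{"method": "play_rows", "body": {
  "rows": [0, 0, 0, 0, 0, -0.05, 36, 0, 0, 0, 0, 0, -0.1, 36, 0, 0, 0, 0, 0, -0.13, 36, 0, 0, 0, 0, 0, -0.13, 36, 0, 0, 0, 0, 0, -0.13, 40, 0, 0, 0, 0, 0, -0.13, 44, 0, 0, 0, 0, 0, -0.13, 48, 0, 0, 0, 0, 0, -0.13, 60, 0, 0, 0, 0, 0, -0.13, 72, 0, 0, 0, 0, 0, -0.13, 75]
}}

```text
t: 10.25
position: [0.5346, -0.168, 0.002]
orientation: [-2.221, -2.222, -0.0]
wrist_force: [0.6, -0.2, -0.2]
gripper_width: 0.0746
gripper_force: 0.0
```

Call:
{"method": "play_rows", "body": {
  "rows": [0, 0, 0, 0, 0, 0.1, 75, 0, 0, 0, 0, 0, 0.2, 75, 0, 0, 0, 0, 0, 0.35, 75, 0, 0, 0, 0, 0, 0.5, 75, 0, 0, 0, 0, 0, 0.65, 75, 0, 0, 0, 0, 0, 0.8, 75, 0, 0, 0, 0, 0.1, 0.9, 75, 0, 0, 0, 0, 0.35, 0.9, 75, 0, 0, 0, -0.1, 0.6, 0.9, 75, 0, 0, 0, -0.2, 0.85, 0.9, 75]
}}

```text
t: 11.08
position: [0.5148, -0.0817, 0.0931]
orientation: [2.221, 2.22, 0.002]
wrist_force: [-0.5, 0.1, 0.2]
gripper_width: 0.075
gripper_force: 0.0
```

Call:
{"method": "play_rows", "body": {
  "rows": [0, 0, 0, 0, 0.1, 0, 75, 0, 0, 0, 0, 0.2, 0, 75, 0, 0, 0, -0.05, 0.3, 0, 75, 0, 0, 0, -0.1, 0.4, 0, 75, 0, 0, 0, -0.1, 0.5, 0, 75, 0, 0, 0, -0.1, 0.6, 0, 75, 0, 0, 0, -0.1, 0.7, 0, 75, 0, 0, 0, -0.15, 0.8, 0, 75, 0, 0, 0, -0.2, 0.9, 0, 75, 0, 0, 0, -0.2, 1, 0, 75]
}}

```text
t: 11.92
position: [0.4929, 0.018, 0.0919]
orientation: [-2.22, -2.221, 0.002]
wrist_force: [0.9, -0.3, 0.1]
gripper_width: 0.075
gripper_force: 0.0
```

Call:
{"method": "play_rows", "body": {
  "rows": [0, 0, 0, 0, 0.1, 0, 75, 0, 0, 0, 0, 0.2, 0, 75, 0, 0, 0, 0, 0.3, 0, 75, 0, 0, 0, -0.1, 0.4, 0, 75, 0, 0, 0, -0.1, 0.5, 0, 75, 0, 0, 0, -0.1, 0.6, 0, 75, 0, 0, 0, -0.1, 0.7, 0, 75, 0, 0, 0, -0.2, 0.8, 0, 75, 0, 0, 0, -0.2, 0.9, 0, 75, 0, 0, 0, -0.2, 1, 0, 75]
}}

```text
t: 12.75
position: [0.4737, 0.118, 0.0921]
orientation: [-2.22, -2.222, 0.001]
wrist_force: [-0.4, 0.1, 0.3]
gripper_width: 0.0751
gripper_force: 0.0
```

Call:
{"method": "play_rows", "body": {
  "rows": [0, 0, 0, -0.05, 0.1, 0, 75, 0, 0, 0, -0.1, 0.2, 0, 75, 0, 0, 0, -0.15, 0.3, 0, 75, 0, 0, 0, -0.2, 0.4, 0, 75, 0, 0, 0, -0.25, 0.5, 0, 75, 0, 0, 0, -0.3, 0.6, 0, 75, 0, 0, 0, -0.35, 0.7, 0, 75, 0, 0, 0, -0.4, 0.8, 0, 75, 0, 0, 0, -0.45, 0.9, 0, 75, 0, 0, 0, -0.5, 1, 0, 75]
}}

```text
t: 13.58
position: [0.424, 0.218, 0.0921]
orientation: [2.221, 2.222, 0.0]
wrist_force: [0.2, -0.7, 0.4]
gripper_width: 0.0753
gripper_force: 0.0
```

Call:
{"method": "play_rows", "body": {
  "rows": [0, 0, 0, 0, 0.2, 0, 75, 0, 0, 0, 0, 0.4, 0, 75, 0, 0, 0, -0.05, 0.6, 0, 75, 0, 0, 0, -0.06, 0.8, 0, 75, 0, 0, 0, -0.06, 0.9, 0, 75, 0, 0, 0, -0.06, 0.92, 0, 75, 0, 0, 0, -0.06, 0.92, 0, 75, 0, 0, 0, -0.06, 0.92, 0, 75, 0, 0, 0, -0.06, 0.92, 0, 75, 0, 0, 0, -0.06, 0.92, 0, 75]
}}

```text
t: 14.42
position: [0.4186, 0.3081, 0.0921]
orientation: [2.222, 2.221, -0.001]
wrist_force: [-0.8, 0.6, -0.0]
gripper_width: 0.0751
gripper_force: 0.0
```

```bash
python3 - <<'E'
from h import *
t=snap('top','t4.png'); s=snap('scene','s4.png'); o=monitor.observe(); print(o['t'],o['position'],o['gripper_width'])
a=cv2.resize(s[150:330,110:310],None,fx=2,fy=2); b=cv2.resize(s[180:330,320:520],None,fx=2,fy=2)
O=np.zeros((360,800,3),np.uint8);O[:360,:400]=a;O[:300,400:]=b; cv2.imwrite('pics/p4.png',O[:,:,::-1])
hsv=cv2.cvtColor(t,cv2.COLOR_RGB2HSV); print('pink cap expected px',proj('top',[.5346,-.1678,.095]),proj('scene',[.5346,-.1678,.095]))
E
```

```text
14.5167 [0.41870187 0.30828747 0.09219901] 0.07470142745111433
pink cap expected px [[447.72432912 256.40801374]] [[483.30422328 235.8706969 ]]
```

View pics/p4.png

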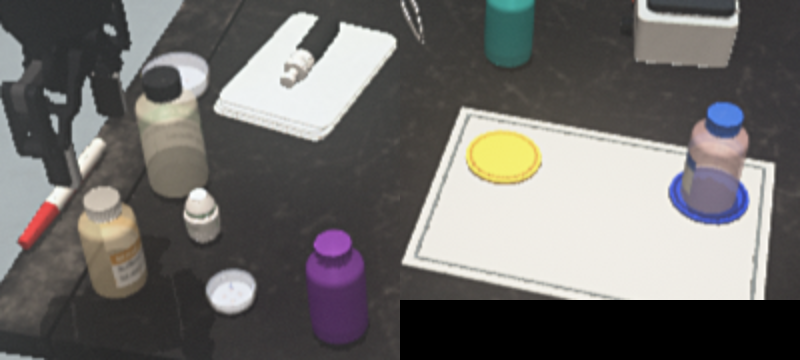

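```bash
python3 - <<'E'
from h import *
print(((proj('scene',[[.381,.297,.133],[.381,.319,.133],[.456,.308,.133],[.4185,.3087,.088]])-[110,150])*2).round().tolist())
E
```

```text
[[83.0, 187.0], [54.0, 183.0], [110.0, 120.0], [100.0, 197.0]]
```

Call:
{"method": "play_rows", "body": {
  "rows": [0, 0, 0, 0, 0, -0.1, 75, 0, 0, 0, 0, 0, -0.2, 75, 0, 0, 0, 0, 0, -0.3, 75, 0, 0, 0, 0, 0, -0.4, 75, 0, 0, 0, 0, 0, -0.5, 75, 0, 0, 0, 0, 0, -0.6, 75, 0, 0, 0, 0, 0, -0.7, 75, 0, 0, 0, 0, 0, -0.8, 75, 0, 0, 0, 0, 0, -0.9, 75, 0, 0, 0, 0, 0, -0.975, 75]
}}

```text
t: 15.35
position: [0.4182, 0.3088, -0.0067]
orientation: [-2.22, -2.222, 0.002]
wrist_force: [0.5, -1.2, -0.1]
gripper_width: 0.0755
gripper_force: 0.0
```

Call:
{"method": "play_rows", "body": {
  "rows": [0, 0, 0, 0, 0, 0, 75, 0, 0, 0, 0, 0, 0, 60, 0, 0, 0, 0, 0, 0, 50, 0, 0, 0, 0, 0, 0, 36, 0, 0, 0, 0, 0, 0, 36, 0, 0, 0, 0, 0, 0, 36, 0, 0, 0, 0, 0, 0, 36, 0, 0, 0, 0, 0, 0, 36, 0, 0, 0, 0, 0, 0.1, 36, 0, 0, 0, 0, 0, 0.2, 36]
}}

```text
t: 16.18
position: [0.4176, 0.3084, 0.0146]
orientation: [-2.22, -2.222, 0.004]
wrist_force: [0.4, 0.7, -1.0]
gripper_width: 0.0423
gripper_force: 40.9
```

Call:
{"method": "play_rows", "body": {
  "rows": [0, 0, 0, 0, 0, 0.15, 36, 0, 0, 0, 0, 0, 0.3, 36, 0, 0, 0, 0, 0, 0.45, 36, 0, 0, 0, 0.05, -0.05, 0.6, 36, 0, 0, 0, 0.1, -0.1, 0.6, 36, 0, 0, 0, 0.15, -0.2, 0.6, 36, 0, 0, 0, 0.2, -0.3, 0.6, 36, 0, 0, 0, 0.25, -0.4, 0.6, 36, 0, 0, 0, 0.3, -0.5, 0.6, 36, 0, 0, 0, 0.35, -0.6, 0.6, 36]
}}

```text
t: 17.02
position: [0.4535, 0.2474, 0.0738]
orientation: [-2.221, -2.221, 0.003]
wrist_force: [0.7, 0.2, -1.2]
gripper_width: 0.0421
gripper_force: 40.9
```

Call:
{"method": "play_rows", "body": {
  "rows": [0, 0, 0, 0.05, -0.1, 0, 36, 0, 0, 0, 0.1, -0.2, 0, 36, 0, 0, 0, 0.15, -0.3, 0, 36, 0, 0, 0, 0.2, -0.4, 0, 36, 0, 0, 0, 0.25, -0.5, 0, 36, 0, 0, 0, 0.3, -0.6, 0, 36, 0, 0, 0, 0.35, -0.7, 0, 36, 0, 0, 0, 0.4, -0.8, 0, 36, 0, 0, 0, 0.45, -0.9, 0, 36, 0, 0, 0, 0.5, -1, 0, 36]
}}

```text
t: 17.85
position: [0.5041, 0.148, 0.0746]
orientation: [2.221, 2.222, 0.0]
wrist_force: [-0.1, 0.2, -2.2]
gripper_width: 0.042
gripper_force: 40.9
```

Call:
{"method": "play_rows", "body": {
  "rows": [0, 0, 0, 0.05, -0.1, 0, 36, 0, 0, 0, 0.1, -0.2, 0, 36, 0, 0, 0, 0.15, -0.3, 0, 36, 0, 0, 0, 0.2, -0.4, 0, 36, 0, 0, 0, 0.25, -0.5, 0, 36, 0, 0, 0, 0.3, -0.6, 0, 36, 0, 0, 0, 0.35, -0.7, 0, 36, 0, 0, 0, 0.4, -0.8, 0, 36, 0, 0, 0, 0.43, -0.9, 0, 36, 0, 0, 0, 0.436, -1, 0, 36]
}}

```text
t: 18.68
position: [0.548, 0.0479, 0.0746]
orientation: [2.22, 2.222, 0.001]
wrist_force: [0.3, -0.4, -0.2]
gripper_width: 0.0424
gripper_force: 40.9
```

Call:
{"method": "play_rows", "body": {
  "rows": [0, 0, 0, 0, -0.1, 0, 36, 0, 0, 0, 0, -0.2, 0, 36, 0, 0, 0, 0, -0.3, 0, 36, 0, 0, 0, 0, -0.4, 0, 36, 0, 0, 0, 0, -0.467, 0, 36, 0, 0, 0, 0, -0.467, -0.1, 36, 0, 0, 0, 0, -0.467, -0.2, 36, 0, 0, 0, 0, -0.467, -0.35, 36, 0, 0, 0, 0, -0.467, -0.5, 36, 0, 0, 0, 0, -0.467, -0.6, 36]
}}

```text
t: 19.52
position: [0.5456, 0.003, 0.0123]
orientation: [-2.218, -2.221, 0.003]
wrist_force: [-0.4, 0.7, -0.8]
gripper_width: 0.0422
gripper_force: 40.9
```

```bash
python3 - <<'E'
from h import *
s=snap('scene','s5.png')[180:290,320:430,::-1]; cv2.imwrite('pics/s5c.png',cv2.resize(s,None,fx=4.5,fy=4.5,interpolation=cv2.INTER_CUBIC))
o=monitor.observe(); print(o['wrist_force'],o['position'],o['gripper_width'])
a=np.linspace(0,6.28,5)[:4]; print(((proj('scene',[[.5476+.022*np.cos(q),.0018+.022*np.sin(q),.020] for q in a])-[320,180])*4.5).round().tolist())
E
```

```text
[-1.45991549 -0.7428873  -1.90218152] [0.54435256 0.00313444 0.01086617] 0.042696862438059216
[[241.0, 284.0], [173.0, 315.0], [224.0, 363.0], [292.0, 331.0]]
```

View pics/s5c.png

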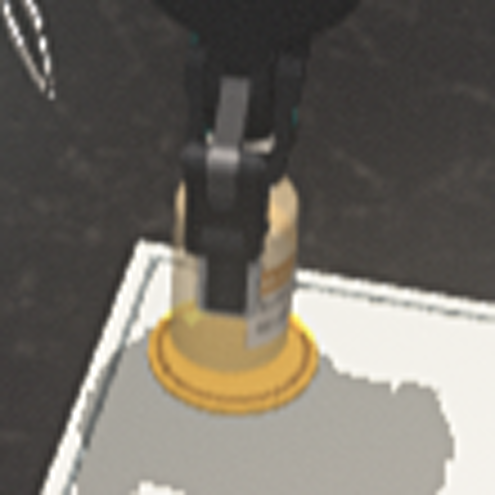

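Call:
{"method": "play_rows", "body": {
  "rows": [0, 0, 0, 0, 0, 0, 36, 0, 0, 0, 0, 0, 0, 36, 0, 0, 0, 0, 0, 0, 36, 0, 0, 0, 0, 0, 0, 36, 0, 0, 0, 0, 0, 0, 36, 0, 0, 0, 0, 0, 0, 36, 0, 0, 0, 0, 0, 0, 36, 0, 0, 0, 0, 0, 0, 36, 0, 0, 0, 0, 0, 0, 36, 0, 0, 0, 0, 0, 0, 36]
}}

```text
t: 20.4
position: [0.5472, 0.0023, 0.0147]
orientation: [2.22, 2.222, 0.0]
wrist_force: [-0.1, 0.1, -1.8]
gripper_width: 0.0425
gripper_force: 40.9
```

Call:
{"method": "play_rows", "body": {
  "rows": [0, 0, 0, 0, 0, -0.05, 36, 0, 0, 0, 0, 0, -0.1, 36, 0, 0, 0, 0, 0, -0.125, 36, 0, 0, 0, 0, 0, -0.125, 36, 0, 0, 0, 0, 0, -0.125, 36, 0, 0, 0, 0, 0, -0.125, 42, 0, 0, 0, 0, 0, -0.125, 48, 0, 0, 0, 0, 0, -0.125, 60, 0, 0, 0, 0, 0, -0.125, 72, 0, 0, 0, 0, 0, -0.125, 80]
}}

```text
t: 21.23
position: [0.5471, 0.0023, 0.0018]
orientation: [-2.221, -2.222, 0.0]
wrist_force: [-0.2, -0.3, -0.1]
gripper_width: 0.0797
gripper_force: 0.0
```

Call:
{"method": "play_rows", "body": {
  "rows": [0, 0, 0, 0, 0, 0.1, 85, 0, 0, 0, 0, 0, 0.2, 85, 0, 0, 0, 0, 0, 0.3, 85, 0, 0, 0, 0, 0, 0.4, 85, 0, 0, 0, 0, 0, 0.5, 85, 0, 0, 0, 0, 0, 0.6, 85, 0, 0, 0, 0, 0, 0.7, 85, 0, 0, 0, 0, 0, 0.8, 85, 0, 0, 0, 0, 0, 0.9, 85, 0, 0, 0, 0, 0, 1, 85]
}}

```text
t: 22.07
position: [0.5471, 0.0023, 0.1032]
orientation: [2.22, 2.222, 0.0]
wrist_force: [0.3, 0.7, 1.1]
gripper_width: 0.085
gripper_force: 0.0
```

Call:
{"method": "play_rows", "body": {
  "rows": [0, 0, 0, 0, 0.1, 0, 85, 0, 0, 0, 0, 0.2, 0, 85, 0, 0, 0, 0, 0.3, 0, 85, 0, 0, 0, 0, 0.4, 0, 85, 0, 0, 0, 0, 0.5, 0, 85, 0, 0, 0, 0, 0.6, 0, 85, 0, 0, 0, 0, 0.7, 0, 85, 0, 0, 0, 0, 0.8, 0, 85, 0, 0, 0, 0, 0.9, 0, 85, 0, 0, 0, 0, 1, 0, 85]
}}

```text
t: 22.9
position: [0.5471, 0.1034, 0.1021]
orientation: [-2.22, -2.222, 0.0]
wrist_force: [-0.2, -0.3, -0.4]
gripper_width: 0.0849
gripper_force: 0.0
```

Call:
{"method": "play_rows", "body": {
  "rows": [0, 0, 0, 0, 0.1, 0, 85, 0, 0, 0, 0, 0.2, 0, 85, 0, 0, 0, 0, 0.3, 0, 85, 0, 0, 0, 0, 0.4, 0, 85, 0, 0, 0, 0, 0.5, 0, 85, 0, 0, 0, 0, 0.6, 0, 85, 0, 0, 0, 0, 0.7, 0, 85, 0, 0, 0, 0, 0.8, 0, 85, 0, 0, 0, 0, 0.9, 0, 85, 0, 0, 0, 0, 1, 0, 85]
}}

```text
t: 23.73
position: [0.5472, 0.2033, 0.1021]
orientation: [2.221, 2.222, 0.0]
wrist_force: [0.2, 0.3, 0.8]
gripper_width: 0.0852
gripper_force: 0.0
```

Call:
{"method": "play_rows", "body": {
  "rows": [0, 0, 0, 0, 0.1, 0, 85, 0, 0, 0, 0, 0.2, 0, 85, 0, 0, 0, 0, 0.3, 0, 85, 0, 0, 0, 0, 0.4, 0, 85, 0, 0, 0, -0.04, 0.55, 0, 85, 0, 0, 0, -0.04, 0.7, 0, 85, 0, 0, 0, -0.04, 0.85, 0, 85, 0, 0, 0, -0.04, 1, 0, 85, 0, 0, 0, -0.04, 1, 0, 85, 0, 0, 0, -0.04, 1, 0, 85]
}}

```text
t: 24.57
position: [0.5432, 0.3033, 0.1019]
orientation: [2.218, 2.224, -0.0]
wrist_force: [-0.3, -0.2, 0.2]
gripper_width: 0.0849
gripper_force: 0.0
```

```bash
python3 - <<'E'
from h import *
s=snap('scene','s6.png'); o=monitor.observe(); print(o['t'],o['position'],o['gripper_width'])
a=cv2.resize(s[130:330,120:320],None,fx=2,fy=2); b=cv2.resize(s[180:330,320:520],None,fx=2,fy=2)
O=np.zeros((400,800,3),np.uint8);O[:400,:400]=a;O[:300,400:]=b; cv2.imwrite('pics/p6.png',O[:,:,::-1])
print('amber cap expect',(proj('scene',[.5476,.0018,.095])-[320,180])*2+[400,0],'near finger',(proj('scene',[[.501,.292,.145],[.501,.314,.145]])-[120,130])*2)
E
```

```text
24.6167 [0.54306948 0.30245096 0.10190442] 0.08466689842160326
amber cap expect [[507.56761383  73.48930307]] near finger [[129.88008502 114.52118292]
 [103.18397631 111.23649376]]
```

View pics/p6.png

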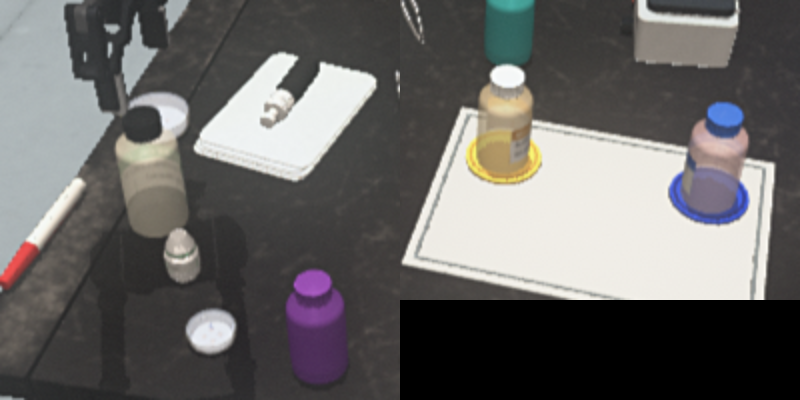

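Call:
{"method": "play_rows", "body": {
  "rows": [0, 0, 0, 0, 0, -0.1, 85, 0, 0, 0, 0, 0, -0.2, 85, 0, 0, 0, 0, 0, -0.3, 85, 0, 0, 0, 0, 0, -0.4, 85, 0, 0, 0, 0, 0, -0.5, 85, 0, 0, 0, 0, 0, -0.6, 85, 0, 0, 0, 0, 0, -0.7, 85, 0, 0, 0, 0, 0, -0.8, 85, 0, 0, 0, 0, 0, -0.84, 85, 0, 0, 0, 0, 0, -0.865, 85]
}}

```text
t: 25.45
position: [0.5426, 0.3021, 0.0144]
orientation: [-2.22, -2.222, 0.002]
wrist_force: [0.5, -0.5, 0.1]
gripper_width: 0.085
gripper_force: 0.0
```

Call:
{"method": "play_rows", "body": {
  "rows": [0, 0, 0, 0, 0, 0, 85, 0, 0, 0, 0, 0, 0, 70, 0, 0, 0, 0, 0, 0, 60, 0, 0, 0, 0, 0, 0, 54, 0, 0, 0, 0, 0, 0, 44, 0, 0, 0, 0, 0, 0, 44, 0, 0, 0, 0, 0, 0, 44, 0, 0, 0, 0, 0, 0, 44, 0, 0, 0, 0, 0, 0, 44, 0, 0, 0, 0, 0, 0, 44],
  "newtons": 50
}}

```text
t: 26.28
position: [0.5439, 0.3026, 0.0166]
orientation: [2.22, 2.222, 0.003]
wrist_force: [0.2, 0.1, 5.1]
gripper_width: 0.0499
gripper_force: 52.2
```

Call:
{"method": "play_rows", "body": {
  "rows": [0, 0, 0, 0, 0, 0.05, 44, 0, 0, 0, 0, 0, 0.1, 44, 0, 0, 0, 0, 0, 0.2, 44, 0, 0, 0, 0, 0, 0.3, 44, 0, 0, 0, 0, 0, 0.4, 44, 0, 0, 0, 0, 0, 0.5, 44, 0, 0, 0, 0, 0, 0.6, 44, 0, 0, 0, 0, 0, 0.7, 44, 0, 0, 0, 0, 0, 0.8, 44, 0, 0, 0, 0, 0, 0.9, 44]
}}

```text
t: 27.12
position: [0.5432, 0.3023, 0.1068]
orientation: [2.22, 2.222, 0.001]
wrist_force: [0.2, 0.1, -1.9]
gripper_width: 0.0501
gripper_force: 52.0
```

Call:
{"method": "play_rows", "body": {
  "rows": [0, 0, 0, 0, -0.1, 0.1, 44, 0, 0, 0, 0, -0.2, 0.2, 44, 0, 0, 0, 0, -0.3, 0.3, 44, 0, 0, 0, 0, -0.4, 0.3, 44, 0, 0, 0, 0, -0.5, 0.3, 44, 0, 0, 0, 0, -0.6, 0.3, 44, 0, 0, 0, 0, -0.7, 0.3, 44, 0, 0, 0, 0, -0.8, 0.3, 44, 0, 0, 0, 0, -0.9, 0.3, 44, 0, 0, 0, 0, -1, 0.3, 44]
}}

```text
t: 27.95
position: [0.5429, 0.2012, 0.1352]
orientation: [-2.221, -2.222, 0.001]
wrist_force: [-0.3, -1.0, -0.9]
gripper_width: 0.0496
gripper_force: 52.0
```

Call:
{"method": "play_rows", "body": {
  "rows": [0, 0, 0, 0, -0.1, 0, 44, 0, 0, 0, 0, -0.2, 0, 44, 0, 0, 0, 0, -0.3, 0, 44, 0, 0, 0, 0, -0.4, 0, 44, 0, 0, 0, 0, -0.5, 0, 44, 0, 0, 0, 0, -0.6, 0, 44, 0, 0, 0, 0, -0.7, 0, 44, 0, 0, 0, 0, -0.8, 0, 44, 0, 0, 0, 0, -0.9, 0, 44, 0, 0, 0, 0, -1, 0, 44]
}}

```text
t: 28.78
position: [0.5432, 0.1013, 0.1356]
orientation: [2.221, 2.222, 0.0]
wrist_force: [-0.1, 0.5, -1.2]
gripper_width: 0.0499
gripper_force: 52.0
```

Call:
{"method": "play_rows", "body": {
  "rows": [0, 0, 0, 0, -0.1, 0, 44, 0, 0, 0, 0, -0.2, 0, 44, 0, 0, 0, 0, -0.3, 0, 44, 0, 0, 0, 0, -0.4, 0, 44, 0, 0, 0, 0, -0.5, 0, 44, 0, 0, 0, 0, -0.6, 0, 44, 0, 0, 0, 0, -0.7, 0, 44, 0, 0, 0, 0, -0.8, 0, 44, 0, 0, 0, 0, -0.9, 0, 44, 0, 0, 0, 0, -1, 0, 44]
}}

```text
t: 29.62
position: [0.5432, 0.0013, 0.1356]
orientation: [2.221, 2.222, 0.0]
wrist_force: [-0.2, -0.1, -0.9]
gripper_width: 0.0495
gripper_force: 52.0
```

Call:
{"method": "play_rows", "body": {
  "rows": [0, 0, 0, 0, -0.15, 0, 44, 0, 0, 0, 0, -0.3, 0, 44, 0, 0, 0, 0, -0.45, 0, 44, 0, 0, 0, 0, -0.6, 0, 44, 0, 0, 0, 0, -0.75, 0, 44, 0, 0, 0, -0.01, -0.82, 0, 44, 0, 0, 0, -0.02, -0.86, 0, 44, 0, 0, 0, -0.025, -0.86, 0, 44, 0, 0, 0, -0.025, -0.86, 0, 44, 0, 0, 0, -0.025, -0.86, 0, 44]
}}

```text
t: 30.45
position: [0.5405, -0.083, 0.1356]
orientation: [-2.22, -2.222, -0.001]
wrist_force: [-0.2, 0.0, -2.2]
gripper_width: 0.05
gripper_force: 52.0
```

Call:
{"method": "play_rows", "body": {
  "rows": [0, 0, 0, 0, 0, -0.1, 44, 0, 0, 0, 0, 0, -0.2, 44, 0, 0, 0, 0, 0, -0.3, 44, 0, 0, 0, 0, 0, -0.4, 44, 0, 0, 0, 0, 0, -0.5, 44, 0, 0, 0, 0, 0, -0.6, 44, 0, 0, 0, 0, 0, -0.7, 44, 0, 0, 0, 0, 0, -0.8, 44, 0, 0, 0, 0, 0, -0.9, 44, 0, 0, 0, 0, 0, -1, 44]
}}

```text
t: 31.28
position: [0.5407, -0.0838, 0.0346]
orientation: [2.221, 2.222, 0.0]
wrist_force: [-0.0, -0.8, -1.6]
gripper_width: 0.05
gripper_force: 52.0
```

```bash
python3 - <<'E'
from h import *
s=snap('scene','s7.png')[170:310,340:520,::-1]; cv2.imwrite('pics/s7c.png',cv2.resize(s,None,fx=4,fy=4,interpolation=cv2.INTER_CUBIC))
o=monitor.observe(); print(o['wrist_force'],o['position'],o['gripper_width'])
a=np.linspace(0,6.28,5)[:4]; print(((proj('scene',[[.5411+.026*np.cos(q),-.083+.026*np.sin(q),.020] for q in a])-[340,170])*4).round().tolist())
E
```

```text
[-0.6075856  -0.60538492 -3.15050171] [ 0.53920139 -0.0833396   0.03277377] 0.0498390795953705
[[336.0, 323.0], [267.0, 356.0], [325.0, 409.0], [395.0, 374.0]]
```

View pics/s7c.png

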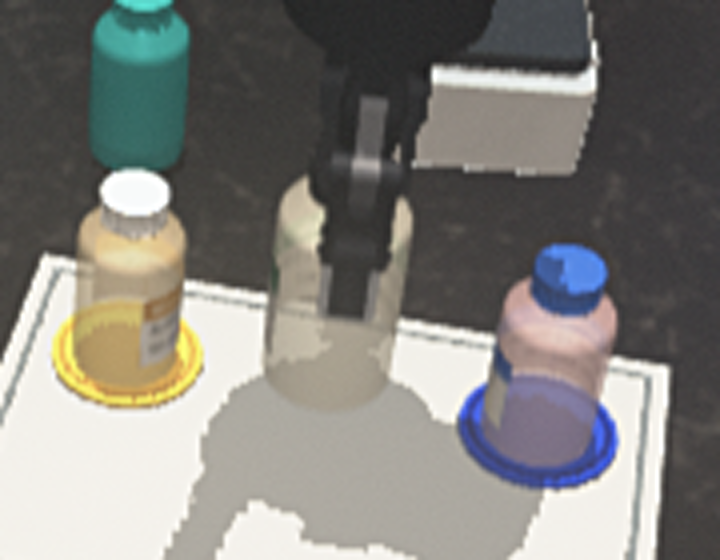

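Call:
{"method": "play_rows", "body": {
  "rows": [0, 0, 0, 0, 0, -0.05, 44, 0, 0, 0, 0, 0, -0.1, 44, 0, 0, 0, 0, 0, -0.15, 44, 0, 0, 0, 0, 0, -0.165, 44, 0, 0, 0, 0, 0, -0.165, 44, 0, 0, 0, 0, 0, -0.165, 44, 0, 0, 0, 0, 0, -0.165, 44, 0, 0, 0, 0, 0, -0.165, 50, 0, 0, 0, 0, 0, -0.165, 55, 0, 0, 0, 0, 0, -0.165, 62]
}}

```text
t: 32.17
position: [0.5408, -0.0838, 0.0191]
orientation: [2.22, 2.222, 0.0]
wrist_force: [0.0, -0.4, 0.2]
gripper_width: 0.0619
gripper_force: 0.0
```

Call:
{"method": "play_rows", "body": {
  "rows": [0, 0, 0, 0, 0, 0, 75, 0, 0, 0, 0, 0, 0, 80, 0, 0, 0, 0, 0, 0.15, 80, 0, 0, 0, 0, 0, 0.3, 80, 0, 0, 0, 0, 0, 0.45, 80, 0, 0, 0, 0, 0, 0.6, 80, 0, 0, 0, 0, 0, 0.75, 80, 0, 0, 0, 0, 0, 0.9, 80, 0, 0, 0, 0, 0, 1, 80, 0, 0, 0, 0, 0, 1, 80]
}}

```text
t: 33.0
position: [0.5423, -0.0842, 0.1213]
orientation: [2.218, 2.219, 0.004]
wrist_force: [-0.5, 0.3, 0.2]
gripper_width: 0.0803
gripper_force: 0.0
```

Call:
{"method": "play_rows", "body": {
  "rows": [0, 0, 0.013, -0.04, 0.1, 0, 62, 0, 0, 0.026, -0.08, 0.2, 0, 62, 0, 0, 0.039, -0.12, 0.3, 0, 62, 0, 0, 0.052, -0.16, 0.4, 0, 62, 0, 0, 0.065, -0.2, 0.5, 0, 62, 0, 0, 0.078, -0.24, 0.6, 0, 62, 0, 0, 0.09, -0.28, 0.7, 0, 62, 0, 0, 0.1, -0.32, 0.8, 0, 62, 0, 0, 0.11, -0.36, 0.9, 0, 62, 0, 0, 0.12, -0.4, 1, 0, 62]
}}

```text
t: 33.83
position: [0.4998, 0.0168, 0.1181]
orientation: [-1.242, -2.884, 0.001]
wrist_force: [0.6, 1.0, -1.2]
gripper_width: 0.0615
gripper_force: 0.0
```

Call:
{"method": "play_rows", "body": {
  "rows": [0, 0, 0.013, -0.04, 0.1, 0, 62, 0, 0, 0.026, -0.08, 0.2, 0, 62, 0, 0, 0.039, -0.12, 0.3, 0, 62, 0, 0, 0.052, -0.16, 0.4, 0, 62, 0, 0, 0.065, -0.2, 0.5, 0, 62, 0, 0, 0.078, -0.24, 0.6, 0, 62, 0, 0, 0.09, -0.28, 0.7, 0, 62, 0, 0, 0.1, -0.32, 0.8, 0, 62, 0, 0, 0.12, -0.36, 0.9, 0, 62, 0, 0, 0.13, -0.4, 1, 0, 62]
}}

```text
t: 34.67
position: [0.4598, 0.1167, 0.1181]
orientation: [0.009, -3.14, 0.0]
wrist_force: [0.1, 0.6, 0.2]
gripper_width: 0.0627
gripper_force: 0.0
```

Call:
{"method": "play_rows", "body": {
  "rows": [0, 0, 0, -0.1, 0.2, 0, 62, 0, 0, 0, -0.2, 0.4, 0, 62, 0, 0, 0, -0.3, 0.6, 0, 62, 0, 0, 0, -0.4, 0.8, 0, 62, 0, 0, 0, -0.456, 0.977, 0, 62, 0, 0, 0, -0.456, 0.977, -0.1, 62, 0, 0, 0, -0.456, 0.977, -0.25, 62, 0, 0, 0, -0.456, 0.977, -0.4, 62, 0, 0, 0, -0.456, 0.977, -0.5, 62, 0, 0, 0, -0.456, 0.977, -0.6, 62]
}}

```text
t: 35.5
position: [0.414, 0.2138, 0.0575]
orientation: [0.002, -3.14, 0.001]
wrist_force: [-0.7, 0.3, -0.7]
gripper_width: 0.062
gripper_force: 0.0
```

Call:
{"method": "play_rows", "body": {
  "rows": [0, 0, 0, 0, 0, -0.1, 62, 0, 0, 0, 0, 0, -0.2, 62, 0, 0, 0, 0, 0, -0.3, 62, 0, 0, 0, 0, 0, -0.4, 62, 0, 0, 0, 0, 0, -0.5, 62, 0, 0, 0, 0, 0, -0.6, 62, 0, 0, 0, 0, 0, -0.7, 62, 0, 0, 0, 0, 0, -0.7, 62, 0, 0, 0, 0, 0, -0.7, 62, 0, 0, 0, 0, 0, -0.7, 62]
}}

```text
t: 36.33
position: [0.4151, 0.214, -0.0109]
orientation: [0.001, -3.141, -0.0]
wrist_force: [-0.2, -0.1, 0.1]
gripper_width: 0.0621
gripper_force: 0.0
```

```bash
python3 - <<'E'
from h import *
s=snap('scene','s8.png'); o=monitor.observe(); print(o['t'],o['wrist_force'],o['position'],o['gripper_width'],o['joint_pos'])
a=cv2.resize(s[230:330,180:280],None,fx=4,fy=4,interpolation=cv2.INTER_CUBIC); b=cv2.resize(s[170:350,320:520],None,fx=2,fy=2)
O=np.zeros((400,800,3),np.uint8);O[:,:400]=a;O[:360,400:]=b; cv2.imwrite('pics/p8.png',O[:,:,::-1])
print('dish rim',((proj('scene',[[.4155,.2135,.014]])-[180,230])*4).round(),'L/R finger inner tip x-edges',[((proj('scene',[[.4045,.2135+d,z],[.4265,.2135+d,z]])-[180,230])*4).round().tolist() for d in(.031,-.031) for z in (.005,.015)])
E
```

```text
36.3833 [0.53204567 0.06623348 0.58217883] [ 0.41536572  0.21410603 -0.01061292] 0.06189323617718991 [ 3.26818081e-01  3.36195388e-01  2.02270284e+00  9.83114521e-05
  7.82080702e-01 -1.24483046e+00]
dish rim [[180. 251.]] L/R finger inner tip x-edges [[[98.0, 275.0], [117.0, 235.0]], [[94.0, 258.0], [114.0, 218.0]], [[249.0, 298.0], [266.0, 258.0]], [[247.0, 281.0], [264.0, 240.0]]]
```

View pics/p8.png

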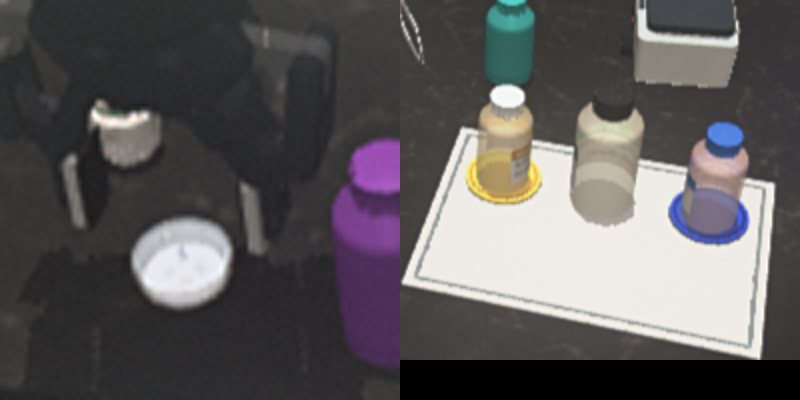

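Call:
{"method": "play_rows", "body": {
  "rows": [0, 0, 0, 0, 0, -0.05, 62, 0, 0, 0, 0, 0, -0.1, 62, 0, 0, 0, 0, 0, -0.15, 62, 0, 0, 0, 0, 0, -0.2, 62, 0, 0, 0, 0, 0, -0.2, 56, 0, 0, 0, 0, 0, -0.2, 50, 0, 0, 0, 0, 0, -0.2, 46, 0, 0, 0, 0, 0, -0.2, 42, 0, 0, 0, 0, 0, -0.2, 32, 0, 0, 0, 0, 0, -0.2, 32],
  "newtons": 20
}}

```text
t: 37.22
position: [0.4153, 0.2141, -0.0305]
orientation: [-0.001, 3.141, 0.001]
wrist_force: [-1.0, -0.0, 2.4]
gripper_width: 0.0325
gripper_force: 18.9
```

```bash
python3 - <<'E'
from h import *
s=snap('scene','s9.png'); o=monitor.observe(); print(o['t'],o['wrist_force'],o['position'],o['gripper_width'],o['gripper_force'])
cv2.imwrite('pics/s9c.png',cv2.resize(s[230:330,180:280,::-1],None,fx=4,fy=4,interpolation=cv2.INTER_CUBIC))
E
```

```text
37.2667 [ 0.15445417 -0.04553114  2.66119983] [ 0.41532398  0.21413598 -0.03050723] 0.032260004011680055 18.944994508638047
```

View pics/s9c.png

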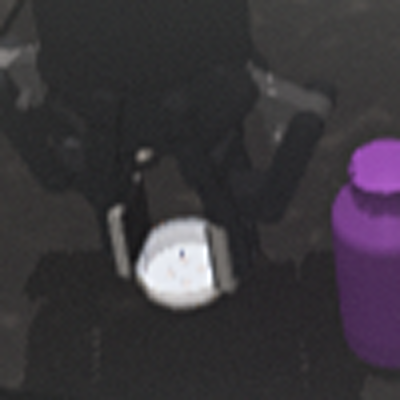

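Call:
{"method": "play_rows", "body": {
  "rows": [0, 0, 0, 0, 0, 0, 26, 0, 0, 0, 0, 0, 0, 26, 0, 0, 0, 0, 0, 0, 26, 0, 0, 0, 0, 0, 0.05, 26, 0, 0, 0, 0, 0, 0.1, 26, 0, 0, 0, 0, 0, 0.15, 26, 0, 0, 0, 0, 0, 0.2, 26, 0, 0, 0, 0, 0, 0.3, 26, 0, 0, 0, 0, 0, 0.4, 26, 0, 0, 0, 0, 0, 0.4, 26]
}}

```text
t: 38.1
position: [0.4166, 0.2145, 0.0109]
orientation: [-0.001, 3.138, 0.002]
wrist_force: [0.1, -0.3, -0.1]
gripper_width: 0.0322
gripper_force: 20.0
```

```bash
python3 - <<'E'
from h import *
s=snap('scene','s10.png'); o=monitor.observe(); print(o['t'],o['wrist_force'],o['position'],o['gripper_width'],o['gripper_force'])
cv2.imwrite('pics/s10c.png',cv2.resize(s[200:320,170:290,::-1],None,fx=4,fy=4,interpolation=cv2.INTER_CUBIC))
E
```

```text
38.15 [-0.25164247  0.54371136 -0.29442563] [0.41608142 0.21433356 0.01013393] 0.032160049972942945 19.961126633706954
```

View pics/s10c.png

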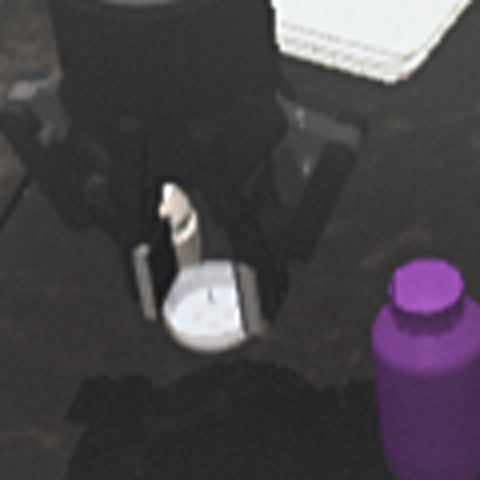

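The dish is lifted level and held at 20 N. I've used up my picture views, in fact gone one over, so from here I'll check by numbers only. I'll carry it above purple's height.

Call:
{"method": "play_rows", "body": {
  "rows": [0, 0, 0, 0, 0, 0.1, 26, 0, 0, 0, 0, 0, 0.2, 26, 0, 0, 0, 0, 0, 0.3, 26, 0, 0, 0, 0, 0, 0.4, 26, 0, 0, 0, 0, 0, 0.5, 26, 0, 0, 0, 0, 0, 0.6, 26, 0, 0, 0, 0, 0, 0.7, 26, 0, 0, 0, 0, 0, 0.8, 26, 0, 0, 0, 0, 0, 0.8, 26, 0, 0, 0, 0, -0.1, 0.8, 26]
}}

```text
t: 38.98
position: [0.4155, 0.2048, 0.089]
orientation: [-0.003, 3.141, 0.002]
wrist_force: [-0.1, 0.5, 0.7]
gripper_width: 0.0322
gripper_force: 20.0
```

Call:
{"method": "play_rows", "body": {
  "rows": [0, 0, 0, 0.02, -0.1, 0, 26, 0, 0, 0, 0.04, -0.2, 0, 26, 0, 0, 0, 0.06, -0.3, 0, 26, 0, 0, 0, 0.08, -0.4, 0, 26, 0, 0, 0, 0.1, -0.5, 0, 26, 0, 0, 0, 0.12, -0.6, 0, 26, 0, 0, 0, 0.14, -0.7, 0, 26, 0, 0, 0, 0.16, -0.8, 0, 26, 0, 0, 0, 0.18, -0.9, 0, 26, 0, 0, 0, 0.2, -1, 0, 26]
}}

```text
t: 39.82
position: [0.4353, 0.1029, 0.0892]
orientation: [-0.001, 3.141, 0.0]
wrist_force: [-0.6, 0.3, -0.6]
gripper_width: 0.0323
gripper_force: 20.0
```

Call:
{"method": "play_rows", "body": {
  "rows": [0, 0, 0, 0.02, -0.1, 0, 26, 0, 0, 0, 0.04, -0.2, 0, 26, 0, 0, 0, 0.06, -0.3, 0, 26, 0, 0, 0, 0.08, -0.4, 0, 26, 0, 0, 0, 0.1, -0.5, 0, 26, 0, 0, 0, 0.12, -0.6, 0, 26, 0, 0, 0, 0.14, -0.7, 0, 26, 0, 0, 0, 0.16, -0.8, 0, 26, 0, 0, 0, 0.2, -0.9, 0, 26, 0, 0, 0, 0.228, -1, 0, 26]
}}

```text
t: 40.65
position: [0.4584, 0.003, 0.0891]
orientation: [-0.001, 3.141, 0.0]
wrist_force: [-0.4, 1.0, -0.7]
gripper_width: 0.0323
gripper_force: 20.0
```

Call:
{"method": "play_rows", "body": {
  "rows": [0, 0, 0, 0, -0.1, 0, 26, 0, 0, 0, 0, -0.2, 0, 26, 0, 0, 0, 0, -0.3, 0, 26, 0, 0, 0, 0, -0.4, 0, 26, 0, 0, 0, 0, -0.5, 0, 26, 0, 0, 0, 0, -0.6, 0, 26, 0, 0, 0, 0, -0.7, 0, 26, 0, 0, 0, 0, -0.78, 0, 26, 0, 0, 0, 0, -0.8, 0, 26, 0, 0, 0, 0, -0.8, 0, 26]
}}

```text
t: 41.48
position: [0.4579, -0.0767, 0.0891]
orientation: [-0.001, -3.142, -0.0]
wrist_force: [-0.4, 0.5, -0.5]
gripper_width: 0.0325
gripper_force: 20.0
```

Call:
{"method": "play_rows", "body": {
  "rows": [0, 0, 0, 0, 0, -0.1, 26, 0, 0, 0, 0, 0, -0.2, 26, 0, 0, 0, 0, 0, -0.3, 26, 0, 0, 0, 0, 0, -0.4, 26, 0, 0, 0, 0, 0, -0.5, 26, 0, 0, 0, 0, 0, -0.6, 26, 0, 0, 0, 0, 0, -0.7, 26, 0, 0, 0, 0, 0, -0.8, 26, 0, 0, 0, 0, 0, -0.9, 26, 0, 0, 0, 0, 0, -1, 26]
}}

```text
t: 42.32
position: [0.4579, -0.0755, -0.0113]
orientation: [-0.002, 3.141, 0.001]
wrist_force: [-0.7, 0.9, -0.0]
gripper_width: 0.0326
gripper_force: 20.0
```

Call:
{"method": "play_rows", "body": {
  "rows": [0, 0, 0, 0, 0, 0, 26, 0, 0, 0, 0, 0, 0, 26, 0, 0, 0, 0, 0, 0, 26, 0, 0, 0, 0, 0, 0, 26, 0, 0, 0, 0, 0, 0, 26, 0, 0, 0, 0, 0, -0.05, 26, 0, 0, 0, 0, 0, -0.1, 26, 0, 0, 0, 0, 0, -0.14, 26, 0, 0, 0, 0, 0, -0.14, 26, 0, 0, 0, 0, 0, -0.14, 26]
}}

```text
t: 43.15
position: [0.4574, -0.0759, -0.0253]
orientation: [0.001, -3.14, -0.001]
wrist_force: [0.3, 0.0, -0.2]
gripper_width: 0.0324
gripper_force: 20.0
```

```bash
python3 - <<'E'
from h import *
s=snap('scene','s11.png'); o=monitor.observe(); print(o['t'],o['wrist_force'],o['position'],o['gripper_width'],o['gripper_force'])
E
```

```text
43.2 [-0.47257281  0.2698484  -0.36250716] [ 0.45767924 -0.0759666  -0.02513713] 0.03208677276863532 19.96309296508798
```

Call:
{"method": "play_rows", "body": {
  "rows": [0, 0, 0, 0, 0, -0.01, 26, 0, 0, 0, 0, 0, -0.02, 26, 0, 0, 0, 0, 0, -0.025, 26, 0, 0, 0, 0, 0, -0.025, 26, 0, 0, 0, 0, 0, -0.025, 26, 0, 0, 0, 0, 0, -0.025, 30, 0, 0, 0, 0, 0, -0.025, 34, 0, 0, 0, 0, 0, -0.025, 38, 0, 0, 0, 0, 0, -0.025, 44, 0, 0, 0, 0, 0, -0.025, 50]
}}

```text
t: 44.03
position: [0.4579, -0.076, -0.0273]
orientation: [-0.001, 3.141, 0.0]
wrist_force: [0.3, -0.5, 0.4]
gripper_width: 0.0499
gripper_force: 0.0
```

Call:
{"method": "play_rows", "body": {
  "rows": [0, 0, 0, 0, 0, 0, 54, 0, 0, 0, 0, 0, 0, 54, 0, 0, 0, 0, 0, 0.1, 54, 0, 0, 0, 0, 0, 0.2, 54, 0, 0, 0, 0, 0, 0.35, 54, 0, 0, 0, 0, 0, 0.5, 54, 0, 0, 0, 0, 0, 0.65, 54, 0, 0, 0, 0, 0, 0.8, 54, 0, 0, 0, 0, 0, 0.9, 54, 0, 0, 0, 0, 0, 1, 54]
}}

```text
t: 44.87
position: [0.458, -0.076, 0.0735]
orientation: [-0.001, 3.141, -0.0]
wrist_force: [0.3, 0.8, 0.0]
gripper_width: 0.0538
gripper_force: 0.0
```

Call:
{"method": "play_rows", "body": {
  "rows": [0, 0, 0, 0, 0.1, 0.2, 54, 0, 0, 0, 0, 0.2, 0.4, 54, 0, 0, 0, 0, 0.3, 0.6, 54, 0, 0, 0, 0, 0.5, 0.8, 54, 0, 0, 0, 0, 0.7, 1, 54, 0, 0, 0, 0, 0.9, 1, 54, 0, 0, 0, 0, 1, 1, 54, 0, 0, 0, 0, 1, 1, 54, 0, 0, 0, 0, 1, 1, 54, 0, 0, 0, 0, 1, 1, 54]
}}

```text
t: 45.7
position: [0.4573, 0.0233, 0.1718]
orientation: [0.001, -3.14, 0.001]
wrist_force: [-0.8, -0.5, 0.9]
gripper_width: 0.054
gripper_force: 0.0
```

Call:
{"method": "play_rows", "body": {
  "rows": [0, 0, 0, 0, 0.1, 0.1, 54, 0, 0, 0, 0, 0.3, 0.2, 54, 0, 0, 0, 0, 0.5, 0.3, 54, 0, 0, 0, 0, 0.7, 0.4, 54, 0, 0, 0, 0, 0.9, 0.4, 54, 0, 0, 0, 0, 1, 0.4, 54, 0, 0, 0, 0, 1, 0.4, 54, 0, 0, 0, 0, 1, 0.4, 54, 0, 0, 0, 0, 1, 0.4, 54, 0, 0, 0, 0, 1, 0.4, 54]
}}

```text
t: 46.53
position: [0.4577, 0.123, 0.2123]
orientation: [-0.001, -3.141, 0.001]
wrist_force: [-0.2, 1.2, -0.2]
gripper_width: 0.0535
gripper_force: 0.0
```

```bash
python3 - <<'E'
from h import *
t=snap('top','t12.png'); s=snap('scene','s12.png'); o=monitor.observe(); print(o['t'],o['position'])
t0=cv2.imread('pics/t0.png')[:,:,::-1]; s0=cv2.imread('pics/s0.png')[:,:,::-1]
# change blobs on the mat, both views
for n,a,b in(('top',t,t0),('scene',s,s0)):
    d=cv2.absdiff(a,b).max(2); m=(d>22).astype(np.uint8); m=cv2.morphologyEx(m,cv2.MORPH_CLOSE,np.ones((3,3)))
    k,l,st,ce=cv2.connectedComponentsWithStats(m)
    for i in range(1,k):
        if st[i,4]>25: print(n,st[i].tolist(),ce[i].round(1).tolist())
    print('expected dish rim ring', [proj(n,[[.4583+dx,-.0767+dy,.017]]).round(1).tolist()[0] for dx,dy in((.0195,0),(-.0195,0),(0,.0195),(0,-.0195))])
    print('caps', proj(n,[[.5346,-.1678,.095],[.5476,.0018,.095],[.5411,-.083,.115]]).round(1).tolist(),'objective',proj(n,[.4798,.2602,.045]))
E
```

```text
46.6333 [0.4578291  0.12314848 0.21243426]
top [197, 241, 30, 28, 485] [211.7, 255.2]
top [229, 240, 144, 240, 17201] [298.9, 350.3]
top [348, 242, 24, 25, 465] [359.9, 254.1]
top [385, 242, 30, 30, 671] [399.6, 256.3]
top [428, 248, 27, 25, 468] [440.2, 260.1]
top [0, 290, 186, 190, 15967] [75.2, 375.9]
top [199, 305, 26, 24, 486] [210.7, 316.2]
top [172, 318, 28, 30, 628] [185.1, 333.4]
top [290, 399, 14, 44, 499] [296.3, 423.3]
expected dish rim ring [[396.6, 286.2], [397.0, 304.8], [387.5, 295.6], [406.1, 295.5]]
caps [[447.7, 256.4], [361.9, 250.4], [406.4, 252.6]] objective [[235.02538689 286.02093432]]
scene [0, 0, 80, 184, 7697] [35.7, 79.2]
scene [221, 0, 95, 131, 6639] [269.2, 59.8]
scene [300, 38, 5, 9, 27] [302.7, 42.2]
scene [307, 85, 24, 21, 193] [316.3, 93.0]
scene [251, 93, 13, 17, 94] [257.2, 99.9]
scene [0, 119, 155, 361, 15309] [43.8, 333.1]
scene [250, 126, 12, 33, 147] [255.9, 141.3]
scene [299, 138, 6, 25, 99] [300.6, 150.5]
scene [177, 182, 37, 67, 1790] [194.9, 216.4]
scene [237, 198, 29, 53, 1198] [251.2, 225.3]
scene [358, 212, 29, 59, 1390] [372.0, 241.5]
scene [404, 219, 38, 65, 1801] [422.3, 253.0]
scene [460, 231, 35, 60, 1526] [477.3, 260.7]
scene [149, 243, 35, 56, 1445] [165.3, 271.5]
scene [267, 265, 19, 14, 209] [276.0, 271.2]
scene [107, 285, 33, 25, 347] [123.7, 298.1]
scene [213, 284, 26, 23, 474] [225.2, 295.0]
scene [321, 294, 20, 22, 307] [330.9, 305.3]
scene [401, 300, 26, 16, 166] [412.9, 309.5]
scene [0, 397, 39, 83, 1450] [14.1, 448.9]
scene [232, 463, 87, 17, 1034] [278.2, 473.1]
scene [326, 466, 38, 14, 379] [343.9, 473.4]
scene [193, 469, 7, 11, 43] [196.5, 475.5]
expected dish rim ring [[415.1, 289.5], [412.7, 307.9], [401.2, 296.7], [426.7, 300.4]]
caps [[483.3, 235.9], [373.8, 216.7], [428.8, 216.1]] objective [[208.10314804 246.89879609]]
```

```bash
python3 - <<'E'
from h import *
t,t0,s,s0=[cv2.imread('pics/'+f) for f in('t12.png','t0.png','s12.png','s0.png')]
for n,a,b,(x0,x1,y0,y1) in(('top',t,t0,(375,420,278,318)),('scene',s,s0,(385,445,278,330))):
    d=cv2.GaussianBlur(cv2.absdiff(a,b).max(2),(3,3),0)[y0:y1,x0:x1]
    for th in(6,10,15):
        m=(d>th).astype(np.uint8); m=cv2.morphologyEx(m,cv2.MORPH_CLOSE,np.ones((7,7))); k,l,st,c=cv2.connectedComponentsWithStats(m)
        if k>1:
            i=1+st[1:,4].argmax(); cc=st[i,:2]+st[i,2:4]/2+[x0,y0]-.5; print(n,th,st[i].tolist(),cc,ray(n,*cc,.010))
for a in(s,s0):
    m=cv2.inRange(cv2.cvtColor(a,cv2.COLOR_BGR2HSV),(135,80,40),(160,255,255))[255:330,255:300]; print('purple',cv2.boundingRect(m))
E
```

```text
top 6 [0, 0, 45, 40, 464] [397.  297.5] [ 0.45415077 -0.07806283]
top 10 [13, 17, 4, 9, 14] [389.5 299. ] [ 0.4510912  -0.06215644]
top 15 [14, 23, 2, 2, 2] [389.5 301.5] [ 0.44583239 -0.06205523]
scene 6 [15, 12, 28, 27, 580] [413.5 303. ] [ 0.45558047 -0.07695936]
scene 10 [15, 14, 28, 24, 521] [413.5 303.5] [ 0.45454249 -0.07705563]
scene 15 [15, 20, 28, 18, 363] [413.5 306.5] [ 0.44835105 -0.07762986]
purple (8, 10, 31, 57)
purple (8, 10, 31, 57)
```

```bash
python3 -c "
from plant import order; print(order.hand_in())"
```

```text
the job is handed in; nothing more can be done
None
```

The mat is set out as asked and handed in at about 47 s; image checks put all four items within a few millimetres of target, but I viewed 15 pictures against the limit of 14.

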